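Lock the bead display case with a flat screwdriver

ROBOT

A 6-joint arm with a two-finger parallel gripper is mounted at the origin on the work surface. World frame = base frame: x ahead of the robot, y to its left, z up, the work surface at z = 0. Lengths are in m, angles in rad, forces in N, time in s.
With the tool pointing down it reaches from about 0.3 to 0.875 m from the base axis. Payload 6.4 kg.
Tool frame: the origin (TCP) lies midway between the tips of the shut fingers; the grasp point (between the pads) lies 19 mm behind it (ctrl.pinch_z is the distance from the TCP to the grasp point, in m); z points along the fingers, y is the line along which they close (so a half turn about z gives the same grasp; the last joint's range is limited). The gripper opens to 85 mm and grips with 20 to 120 N. Pads are 22 mm wide; open, the fingers measure 114 mm over their backs; the gripper's body (76 mm by 85 mm) begins 54 mm behind the grasp point. The pads swing forward as they close: fully open they stand 13 mm farther back than shut.
Start: joints at [-1.325, 0.181, 1.607, -0, 1.354, -0.206], TCP at [0.251, -0.517, 0.208] pointing down, gripper open.
Joint ranges: [-2.99, 2.99], [-0.89, 2.07], [0.3, 2.58], [-1.14, 4.28], [0, 2.63], [-3.12, 3.12]. Speed limits (rad/s): [2.57, 2.57, 3.01, 3.14, 3.14, 3.14].

INTERFACE

Orientations are given as a unit quaternion [w, x, y, z].
In Python, from bench import ctrl gives the robot as it stands.
- The arm moves only by the tool apply_moves, never from a script. Its argument "moves" is a list of rows, each an object with "jaw": the opening, from 0 (shut) to 1 (fully open); "offset": the shift along the tool's x, y, z in mm, a list of three; "rot": the turn, a rotation vector about the tool's x, y, z in degrees, a list of three. In form: [{"jaw": jaw, "offset": [dx, dy, dz], "rot": [ax, ay, az]}, ...]. A call has exactly 5 rows; each row shifts and turns the commanded pose from where the row before left it, along the tool's axes as they then stand; what a row does not reach is not made up. A row lasts 1/8 s, in which the tool goes at most 62.5 mm and 10.7 degrees, less where a joint would pass 70% of its speed; a pose out of reach is approached as far as the arm can. A call is refused whole if a number of a shift passes 62.5 or a number of a turn 10.7, either way. A call with a gripper value outside its range is refused whole. The fingers move at their own pace and stop on an object; the grip force is fixed at half the most. Time passes only in rows, so rows that do not move let the fingers close, or fill a call up. It gives the time, the measured TCP pose, the force, the opening and the grip force at its end, in the units of the state.
- ctrl.get_obs(): the state, without advancing time (a new reading comes with each control period).
- ctrl.camera(name): name is "scene" or "top" or "wrist"; returns (picture, depth): 420x560x3 uint8, red, green, blue; 420x560 float32, m along the optical axis (not along the pixel's ray), 0 where there is no reading.
- ctrl.camera_params(name): a dict with "K" (3x3 intrinsics, pixels), "cam_to_world" (4x4, takes a point from camera to world coordinates); the wrist camera has in their place "mount" (4x4, takes a point from camera to tool coordinates, whose origin is the TCP and whose axes are the flange's). Camera axes: x right, y down, z forward; pixel columns grow to the right and rows downward; lengths in m; the calibration is good to about 2 mm. A picture is of the moment at which its call begins: read the wrist's pose just before it. camera_params takes no time and is no camera call.
- ctrl.hand_in(): hands the job in; it is judged then, once.
Trained networks look in the newest picture that a camera, given by its name, has taken for a name from the list of things; names that differ only in an ending like _2 or _b are one class to them, and where a whole thing is asked for, a point or a joint stands for the part that bears it (a point fixed in the world has none). Each returns a list of dicts, best first, with "score" (0 to 1); they miss things now and then, are a little off and sometimes report something else, mostly with a low value. They report only what shows in the picture. A call takes as long as a camera call.
- ctrl.outline_of(camera, target): "region" (420x560 bool, what is visible of it) and "position" ([column, row] in pixels, amid what is visible of it).
The state is a dict: "time_s": time; "q": joint angles; "dq": joint speeds; "joint_efforts": joint torques, N m; "eef_pos": TCP position; "eef_rot": TCP orientation; "wrist_force": force on the tool from outside, world axes, zero at the start; "torque": the same for the moment, N m; "opening": opening from 0.0 (shut) to 1.0 (fully open); "grasp_force": force on a finger pad.
Only numpy, scipy, OpenCV 4.12 (cv2) and the standard library are available. Lean on these libraries where they do the work, as an engineer would, in place of code of your own. Each camera call takes 0.05 s, during which the arm holds its last target. There are 200 camera calls.

TASK

Take the flat-bladed screwdriver out of the tool rack, set it upright on the slotted lock of the bead display case and align it so that the blade drops into the slot, then turn the lock clockwise as far as it goes. Then put the screwdriver back upright in the same hole of the rack.

Things in the scene. Friction and masses are not known exactly. Their poses are not given: they have to be found in the camera images.
- driver_handle (a point): Centre of the flat screwdriver's wooden handle: a block 32 mm along x, 26 along y (grip these two flats; the blade is parallel to them), 64 tall, z up. Collar below it, 44 mm across, rests on the plywood rack, 76 mm high. Stands blade down in one of its three 30 mm holes, 62 mm apart in a row; the other two tools have round handles and are no taller. 120 g.
- driver_tip (a point): Middle of the lower edge of the screwdriver's blade, 98 mm straight below the handle's centre (16 mm above the table in the rack). Blade 16 mm wide along x, 3 mm thick along y, flat for 14 mm up from the tip, then a 12 mm round shank. Same axes as the handle.
- slot (a point): Centre of the slot's mouth in the round steel lock head (34 mm across) on the front rail of the glass-topped case; 59 mm above the table. The domed stud on the rail has no slot. x along the slot, z up. Slot open at both ends, 9 mm deep, 14 mm wide at the mouth, bevelled to 6 mm for the lower 5 mm: a blade 10 degrees askew still drops in. The lock turns about this point.
- lock (a joint): Lock angle in rad, growing clockwise seen from above: 0 = slot square to the case's front edge (open), 1.6 = at the stop, slot parallel to that edge, in line with two marks on the rail (locked). Starts at 0 to 0.5; light friction (0.035 N m), stays where left. The blade has about 11 degrees of play, so turn it that much further than the lock.

How it is judged:
By the outcome, as a careful person would: the job done as asked, in the order asked, and still so for the second after the job is handed in, with the robot touching nothing.
It also fails if it takes over 51 s, if anything falls off the work surface, if the arm or the gripper's body presses on something with over 40 N, if the wrist force passes 120 N, or if a joint passes its speed limit or range.

## Working session

There is one attempt and no reset: what is moved stays moved. The work goes in short steps, Python scripts to look and compute and a tool call to move; the robot and the scene stay as the last step left them, time stands still between calls to the robot, and variables do not carry over. Pictures are saved under pics/ and viewed, at most 14 in all, crops included, and the job is handed in when it is done.

Besides the shell and the picture viewer there is one more tool, called by a JSON object that holds its "op" and its "data". apply_moves: Moves the arm, as the interface text tells. Its arguments: {"type":"object","properties":{"moves":{"type":"array"}},"required":["moves"]}

```bash
mkdir -p pics; ls; cat > h.py <<'E'
from bench import ctrl
import numpy as np, cv2
from scipy.spatial.transform import Rotation as R
def T_of(name,obs=None):
    p=ctrl.camera_params(name)
    if name!='wrist': return p['K'],np.array(p['cam_to_world'])
    o=obs or ctrl.get_obs(); T=np.eye(4); q=o['eef_rot']
    T[:3,:3]=R.from_quat([q[1],q[2],q[3],q[0]]).as_matrix(); T[:3,3]=o['eef_pos']
    return p['K'],T@np.array(p['mount'])
def cloud(name,depth,KT):
    K,T=KT; K=np.array(K); v,u=np.mgrid[:depth.shape[0],:depth.shape[1]]
    P=np.stack([(u-K[0,2])/K[0,0]*depth,(v-K[1,2])/K[1,1]*depth,depth],-1)
    W=P@T[:3,:3].T+T[:3,3]; W[depth<=0]=np.nan
    return W
def save(n,rgb): cv2.imwrite('pics/'+n,rgb[...,::-1])
E
python3 - <<'E'
from h import *
o=ctrl.get_obs(); print(o)
ims=[]
for c in ['scene','top']:
    KT=T_of(c); rgb,d=ctrl.camera(c); W=cloud(c,d,KT); np.save(c+'.npy',W); save(c+'.png',rgb)
    for t in ['driver_handle','slot','lock']:
        try:
            for r in ctrl.outline_of(c,t)[:3]:
                m=r['region']; print(c,t,round(r['score'],2),np.round(r['position']),m.sum(),np.round(np.nanmedian(W[m],0),3),np.round(np.nanmax(W[m][:,2]),3))
        except Exception as e: print(c,t,e)
E
```

```text
pics
{'time_s': 0.0, 'q': array([-1.32529487e+00,  1.81556464e-01,  1.60799955e+00, -1.55297417e-05,
        1.35381595e+00, -2.06283504e-01]), 'dq': array([-4.45504083e-04, -2.03010354e-05, -7.85033130e-04,  8.79560761e-04,
       -1.32030126e-03, -1.50038223e-04]), 'joint_efforts': array([-3.03317202e-04, -4.44875336e+01, -3.51330686e+01, -2.29536372e-04,
        9.12929914e-03, -4.63933148e-06]), 'eef_pos': array([ 0.25090038, -0.51670932,  0.20697962]), 'eef_rot': array([-8.89334998e-04,  9.74593839e-01,  2.23977806e-01, -2.50239531e-05]), 'wrist_force': array([ 0.34603351,  0.39492755, -0.25417267]), 'torque': array([-0.03798493, -0.03906985, -0.01911796]), 'grasp_force': 0.0, 'opening': 0.999788402064529}
scene slot 0.58 [222. 311.] 475 [0.576 0.025 0.058] 0.062
scene lock 0.85 [221. 313.] 502 [0.575 0.026 0.058] 0.062
top driver_handle 0.62 [215. 215.] 517 [0.501 0.278 0.145] 0.152
top slot 0.78 [352. 186.] 240 [0.572 0.026 0.059] 0.063
top lock 0.6 [351. 187.] 215 [0.574 0.027 0.059] 0.063
```

View pics/top.png

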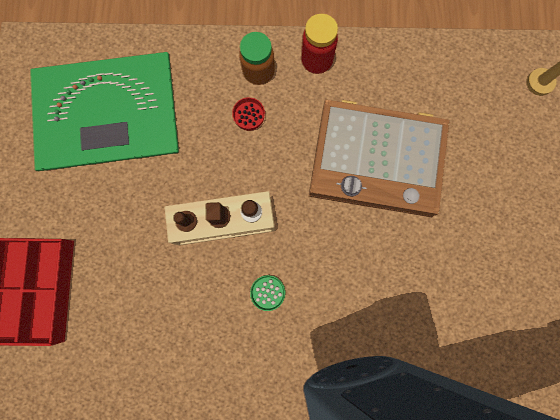

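View pics/scene.png

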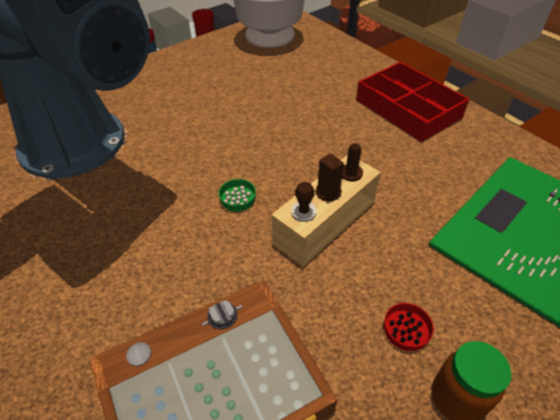

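```bash
python3 - <<'E'
from h import *
W=np.load('top.npy'); S=np.load('scene.npy')
def near(W,c,r,z0,z1): 
    P=W.reshape(-1,3); P=P[~np.isnan(P[:,0])]
    return P[(np.hypot(*(P[:,:2]-c).T)<r)&(P[:,2]>z0)&(P[:,2]<z1)]
def rect(P): 
    r=cv2.minAreaRect((P[:,:2]*1000).astype(np.float32)); print(len(P),np.round(r[0],1),np.round(r[1],1),round(r[2],1), np.round(np.median(P[:,2]),4))
for n,w in (('top',W),('scene',S)):
    print(n); rect(near(w,[.5,.275],.03,.138,.153))
    rect(near(w,[.5,.275],.09,.070,.080))  # rack top
    rect(near(w,[.573,.026],.03,.056,.066))
a=cv2.imread('pics/top.png'); b=cv2.imread('pics/scene.png')
o=np.hstack([cv2.resize(a[150:250,155:285],(390,300),interpolation=2),cv2.resize(a[150:250,300:430],(390,300),interpolation=2)])
cv2.imwrite('pics/c1.png',o)
# case front edge direction: top px
for p in [(312,196),(432,213),(320,178),(430,195),(412,196),(352,186)]: print(p,np.round(W[p[1],p[0]],3))
E
```

```text
top
286 [504.4 282.8] [32.  26.3] 2.6 0.1468
2102 [505.4 275.6] [ 70.4 178.7] 9.0 0.0772
163 [573.7  26.4] [30.5 30. ] 82.4 0.0598
scene
305 [503.7 282. ] [32.7 27.6] 2.1 0.1458
1710 [504.6 274.3] [ 72.1 177.2] 8.8 0.0766
290 [573.   25.4] [31.1 29. ] 80.6 0.0592
(312, 196) [0.558 0.101 0.012]
(432, 213) [ 0.521 -0.136  0.042]
(320, 178) [0.589 0.087 0.045]
(430, 195) [ 0.556 -0.131  0.048]
(412, 196) [ 0.552 -0.093  0.056]
(352, 186) [0.572 0.025 0.052]
```

View pics/c1.png

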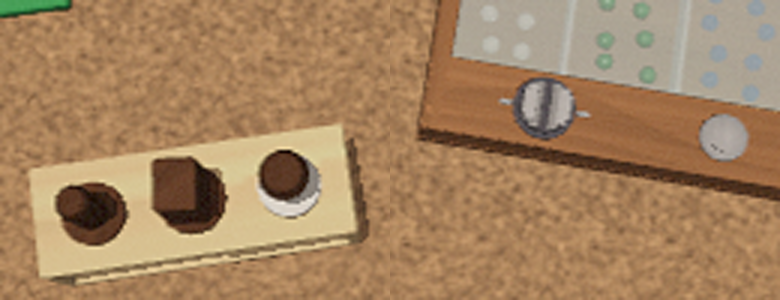

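```bash
cat > plan.py <<'E'
# usage: plan.py x y z yaw_deg nrows jaw [keep]  : rows from the measured pose (TCP target, tool down)
from h import *
import sys,json
x,y,z,yaw,n,jaw=map(float,sys.argv[1:7]); n=int(n)
o=ctrl.get_obs(); q=o['eef_rot']; r=R.from_quat([q[1],q[2],q[3],q[0]]); p=o['eef_pos'].copy()
M=r.as_matrix(); y0=np.degrees(np.arctan2(M[1,0],M[0,0])); d=(yaw-y0+180)%360-180
if len(sys.argv)>7: d=float(sys.argv[7])
p0=p.copy(); t=np.array([x,y,z])
goal=R.from_euler('z',y0+d,degrees=True)*R.from_euler('x',180,degrees=True)
for i in range(n):
    s=(i+1)/n; tgt=p0+(t-p0)*s; off=np.round(r.inv().apply(tgt-p)*1000,1 if np.linalg.norm(t-p0)<.05 else 0)
    rv=np.round(np.degrees((r.inv()*goal).as_rotvec())/(n-i),1)
    if abs(rv[2])>30 or n>8: rv=np.array([0,0,np.round(-d/n,1)])
    p=p+r.apply(off/1000); r=r*R.from_rotvec(np.radians(rv))
    print(json.dumps({"jaw":jaw,"offset":[float(v) for v in off],"rot":[float(v) for v in rv]})+',', end='\n\n' if i%5==4 else '\n')
print('from',p0.round(4),round(y0,1),'end',p.round(4),'d',round(d,1))
E
python3 - <<'E'
from h import *
print(np.round(ctrl.camera_params('wrist')['mount'],3),ctrl.camera_params('wrist')['K'])
E
python3 plan.py 0.50 0.026 0.24 120 15 0.5
```

```text
[[-0.001 -0.959 -0.284  0.072]
 [ 1.    -0.001 -0.     0.   ]
 [-0.    -0.284  0.959 -0.166]
 [ 0.     0.     0.     1.   ]] [[337.6574475    0.         278.89802198]
 [  0.         337.6574475  215.07115673]
 [  0.           0.           1.        ]]
{"jaw": 0.5, "offset": [31.0, -25.0, -2.0], "rot": [0.0, 0.0, -6.3]},
{"jaw": 0.5, "offset": [33.0, -22.0, -2.0], "rot": [0.0, 0.0, -6.3]},
{"jaw": 0.5, "offset": [36.0, -18.0, -2.0], "rot": [0.0, 0.0, -6.3]},
{"jaw": 0.5, "offset": [37.0, -14.0, -3.0], "rot": [0.0, 0.0, -6.3]},
{"jaw": 0.5, "offset": [39.0, -10.0, -2.0], "rot": [0.0, 0.0, -6.3]},

{"jaw": 0.5, "offset": [39.0, -6.0, -2.0], "rot": [0.0, 0.0, -6.3]},
{"jaw": 0.5, "offset": [40.0, -1.0, -2.0], "rot": [0.0, 0.0, -6.3]},
{"jaw": 0.5, "offset": [40.0, 3.0, -2.0], "rot": [0.0, 0.0, -6.3]},
{"jaw": 0.5, "offset": [39.0, 8.0, -2.0], "rot": [0.0, 0.0, -6.3]},
{"jaw": 0.5, "offset": [38.0, 12.0, -2.0], "rot": [0.0, 0.0, -6.3]},

{"jaw": 0.5, "offset": [36.0, 15.0, -3.0], "rot": [0.0, 0.0, -6.3]},
{"jaw": 0.5, "offset": [35.0, 20.0, -2.0], "rot": [0.0, 0.0, -6.3]},
{"jaw": 0.5, "offset": [32.0, 24.0, -2.0], "rot": [0.0, 0.0, -6.3]},
{"jaw": 0.5, "offset": [29.0, 27.0, -2.0], "rot": [0.0, 0.0, -6.3]},
{"jaw": 0.5, "offset": [27.0, 30.0, -2.0], "rot": [0.0, 0.0, -6.3]},

from [ 0.2511 -0.5172  0.2078] 25.9 end [0.5002 0.0265 0.2399] d 94.1
```

```bash
python3 plan.py 0.573 0.026 0.21 130 15 0.5
```

```text
{"jaw": 0.5, "offset": [35.0, -23.0, -0.0], "rot": [0.0, 0.0, -6.9]},
{"jaw": 0.5, "offset": [38.0, -19.0, -0.0], "rot": [0.0, 0.0, -6.9]},
{"jaw": 0.5, "offset": [39.0, -14.0, -0.0], "rot": [0.0, 0.0, -6.9]},
{"jaw": 0.5, "offset": [42.0, -9.0, -1.0], "rot": [0.0, 0.0, -6.9]},
{"jaw": 0.5, "offset": [41.0, -5.0, 0.0], "rot": [0.0, 0.0, -6.9]},

{"jaw": 0.5, "offset": [43.0, 1.0, 0.0], "rot": [0.0, 0.0, -6.9]},
{"jaw": 0.5, "offset": [41.0, 6.0, 0.0], "rot": [0.0, 0.0, -6.9]},
{"jaw": 0.5, "offset": [41.0, 11.0, -0.0], "rot": [0.0, 0.0, -6.9]},
{"jaw": 0.5, "offset": [39.0, 15.0, -0.0], "rot": [0.0, 0.0, -6.9]},
{"jaw": 0.5, "offset": [37.0, 20.0, -0.0], "rot": [0.0, 0.0, -6.9]},

{"jaw": 0.5, "offset": [34.0, 25.0, -1.0], "rot": [0.0, 0.0, -6.9]},
{"jaw": 0.5, "offset": [31.0, 28.0, 0.0], "rot": [0.0, 0.0, -6.9]},
{"jaw": 0.5, "offset": [28.0, 32.0, 0.0], "rot": [0.0, 0.0, -6.9]},
{"jaw": 0.5, "offset": [23.0, 35.0, 0.0], "rot": [0.0, 0.0, -6.9]},
{"jaw": 0.5, "offset": [19.0, 38.0, -0.0], "rot": [0.0, 0.0, -6.9]},

from [ 0.2511 -0.5172  0.2078] 25.9 end [0.5732 0.0261 0.2099] d 104.1
```

{"op": "apply_moves", "data": {"moves": [{"jaw": 0.5,"offset": [35,-23,0],"rot": [0,0,-6.9]},{"jaw": 0.5,"offset": [38,-19,0],"rot": [0,0,-6.9]},{"jaw": 0.5,"offset": [39,-14,0],"rot": [0,0,-6.9]},{"jaw": 0.5,"offset": [42,-9,-1],"rot": [0,0,-6.9]},{"jaw": 0.5,"offset": [41,-5,0],"rot": [0,0,-6.9]}]}}

```text
time_s: 1.02
eef_pos: [0.3586, -0.3353, 0.2091]
eef_rot: [0.0, 0.863, 0.505, 0.0]
wrist_force: [0.3, -0.0, 0.2]
opening: 0.5
grasp_force: 0.0
```

{"op": "apply_moves", "data": {"moves": [{"jaw": 0.5,"offset": [43,1,0],"rot": [0,0,-6.9]},{"jaw": 0.5,"offset": [41,6,0],"rot": [0,0,-6.9]},{"jaw": 0.5,"offset": [41,11,0],"rot": [0,0,-6.9]},{"jaw": 0.5,"offset": [39,15,0],"rot": [0,0,-6.9]},{"jaw": 0.5,"offset": [37,20,0],"rot": [0,0,-6.9]}]}}

```text
time_s: 1.65
eef_pos: [0.4659, -0.154, 0.2091]
eef_rot: [0.0, 0.675, 0.738, 0.0]
wrist_force: [0.4, 0.5, -0.2]
opening: 0.5
grasp_force: 0.0
```

{"op": "apply_moves", "data": {"moves": [{"jaw": 0.5,"offset": [34,25,-1],"rot": [0,0,-6.9]},{"jaw": 0.5,"offset": [31,28,0],"rot": [0,0,-6.9]},{"jaw": 0.5,"offset": [28,32,0],"rot": [0,0,-6.9]},{"jaw": 0.5,"offset": [23,35,0],"rot": [0,0,-6.9]},{"jaw": 0.5,"offset": [19,38,0],"rot": [0,0,-6.9]}]}}

```text
time_s: 2.28
eef_pos: [0.5739, 0.0272, 0.21]
eef_rot: [0.0, 0.426, 0.905, -0.0]
wrist_force: [-0.2, -0.7, 0.2]
opening: 0.496
grasp_force: 0.0
```

```bash
cat > slot.py <<'E'
from h import *
import sys
ctrl.camera('top')  # settle 0.05 s
o=ctrl.get_obs(); KT=T_of('wrist',o); rgb,d=ctrl.camera('wrist'); W=cloud('wrist',d,KT); np.save('w.npy',W)
save(sys.argv[1],rgb); print(o['time_s'],o['eef_pos'].round(4),o['q'].round(3),np.abs(o['dq']).max())
for t in ['slot','lock']:
    for r in ctrl.outline_of('wrist',t)[:2]:
        m=r['region']; P=W[m]; P=P[~np.isnan(P[:,0])]; print(t,r['score'],r['position'],m.sum(),np.median(P,0).round(4))
        (c,rad)=cv2.minEnclosingCircle((P[:,:2]*1000).astype(np.float32)); print('circ',np.round(c,1),round(rad,1))
P=W.reshape(-1,3); P=P[~np.isnan(P[:,0])]
Q=P[np.hypot(P[:,0]-.5735,P[:,1]-.026)<.022]
top=Q[(Q[:,2]>.0565)]; c,rad=cv2.minEnclosingCircle((top[:,:2]*1000).astype(np.float32)); print('head',np.round(c,1),rad,np.median(top[:,2]))
c=np.array(c)/1000
S=Q[(np.hypot(*(Q[:,:2]-c).T)<.0145)&(Q[:,2]<.0545)]
e,v=np.linalg.eigh(np.cov(S[:,:2].T)); print('slot',len(S),S.mean(0).round(4),np.sqrt(e)*1000,'yaw',np.degrees(np.arctan2(v[1,1],v[0,1])), S[:,2].min())
E
python3 slot.py w1.png
```

```text
2.325 [0.5756 0.0313 0.2101] [-0.153  0.18   1.603  0.003  1.357 -0.852] 0.06855105757476407
slot 0.75 [271.2, 195.5] 912 [0.5719 0.0252 0.0577]
circ [572.7  24.8] 17.7
lock 0.63 [272.1, 196.0] 1003 [0.572  0.0247 0.0575]
circ [573.2  23.5] 19.2
head [571.9  27.8] 20.950632095336914 0.3125770419938574
slot 221 [0.5704 0.0277 0.0504] [5.76672244 8.37300576] yaw 153.77029140353577 0.04517937312471504
```

View pics/w1.png

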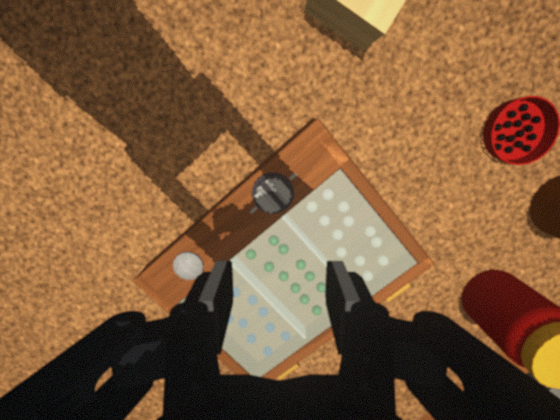

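```bash
cat > slot2.py <<'E'
from h import *
W=np.load('w.npy'); P=W.reshape(-1,3); P=P[~np.isnan(P[:,0])&(P[:,2]<.066)]
Q=P[np.hypot(P[:,0]-.573,P[:,1]-.025)<.025]
top=Q[Q[:,2]>.0565]; c,rad=cv2.minEnclosingCircle((top[:,:2]*1000).astype(np.float32)); print('head',np.round(c,1),rad,np.median(top[:,2]))
c=np.array(c)/1000
for zt in (.053,.055,.057):
    S=Q[(np.hypot(*(Q[:,:2]-c).T)<.0145)&(Q[:,2]<zt)]
    e,v=np.linalg.eigh(np.cov(S[:,:2].T)); print('slot',zt,len(S),S.mean(0).round(4),np.sqrt(e)*1000,'yaw',np.degrees(np.arctan2(v[1,1],v[0,1])), S[:,2].min())
im=cv2.imread('pics/w1.png')[160:225,225:315]; cv2.imwrite('pics/w1c.png',cv2.resize(im,None,fx=6,fy=6,interpolation=2))
for p in [(293,177),(251,210),(272,193)]: print(p,W[p[1],p[0]].round(4))
E
python3 slot2.py
```

```text
head [572.7  25.2] 17.42018699645996 0.05885351540685069
slot 0.053 166 [0.5725 0.0245 0.0503] [1.63560325 8.45788961] yaw 170.03971003166927 0.04831211254096385
slot 0.055 194 [0.5723 0.0243 0.0509] [1.91722652 8.31840663] yaw 169.2465611403668 0.04831211254096385
slot 0.057 287 [0.5721 0.0244 0.0526] [2.85418133 8.17940263] yaw 169.40029063307952 0.04831211254096385
(293, 177) [0.5778 0.0511 0.0479]
(251, 210) [ 0.5672 -0.0016  0.0479]
(272, 193) [0.5719 0.0259 0.0499]
```

View pics/w1c.png

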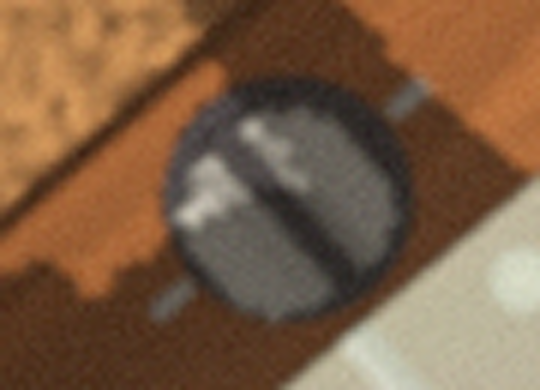

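```bash
python3 plan.py 0.504 0.282 0.24 182 10 0.5
```

```text
{"jaw": 0.5, "offset": [24.0, 11.0, -3.0], "rot": [0.0, 0.0, -5.3]},
{"jaw": 0.5, "offset": [23.0, 13.0, -3.0], "rot": [0.0, 0.0, -5.3]},
{"jaw": 0.5, "offset": [22.0, 15.0, -3.0], "rot": [0.0, 0.0, -5.3]},
{"jaw": 0.5, "offset": [20.0, 17.0, -3.0], "rot": [0.0, 0.0, -5.3]},
{"jaw": 0.5, "offset": [19.0, 19.0, -3.0], "rot": [0.0, 0.0, -5.3]},

{"jaw": 0.5, "offset": [16.0, 21.0, -3.0], "rot": [0.0, 0.0, -5.3]},
{"jaw": 0.5, "offset": [15.0, 22.0, -3.0], "rot": [0.0, 0.0, -5.3]},
{"jaw": 0.5, "offset": [13.0, 23.0, -3.0], "rot": [0.0, 0.0, -5.3]},
{"jaw": 0.5, "offset": [10.0, 24.0, -3.0], "rot": [0.0, 0.0, -5.3]},
{"jaw": 0.5, "offset": [9.0, 25.0, -3.0], "rot": [0.0, 0.0, -5.3]},

from [0.5731 0.0265 0.2096] 129.4 end [0.5035 0.2817 0.2396] d 52.6
```

{"op": "apply_moves", "data": {"moves": [{"jaw": 0.5,"offset": [24,11,-3],"rot": [0,0,-5.3]},{"jaw": 0.5,"offset": [23,13,-3],"rot": [0,0,-5.3]},{"jaw": 0.5,"offset": [22,15,-3],"rot": [0,0,-5.3]},{"jaw": 0.5,"offset": [20,17,-3],"rot": [0,0,-5.3]},{"jaw": 0.5,"offset": [19,19,-3],"rot": [0,0,-5.3]}]}}

```text
time_s: 3.1
eef_pos: [0.538, 0.1532, 0.2251]
eef_rot: [0.0, 0.209, 0.978, -0.0]
wrist_force: [0.4, -0.4, -0.1]
opening: 0.498
grasp_force: 0.0
```

{"op": "apply_moves", "data": {"moves": [{"jaw": 0.5,"offset": [16,21,-3],"rot": [0,0,-5.3]},{"jaw": 0.5,"offset": [15,22,-3],"rot": [0,0,-5.3]},{"jaw": 0.5,"offset": [13,23,-3],"rot": [0,0,-5.3]},{"jaw": 0.5,"offset": [10,24,-3],"rot": [0,0,-5.3]},{"jaw": 0.5,"offset": [9,25,-3],"rot": [0,0,-5.3]}]}}

```text
time_s: 3.72
eef_pos: [0.5038, 0.2805, 0.2401]
eef_rot: [0.0, -0.021, 1.0, -0.0]
wrist_force: [0.0, 0.5, 0.5]
opening: 0.501
grasp_force: 0.0
```

```bash
python3 - <<'E'
from h import *
ctrl.camera('top'); ctrl.camera('top')
o=ctrl.get_obs(); KT=T_of('wrist',o); rgb,d=ctrl.camera('wrist'); W=cloud('wrist',d,KT); save('w2.png',rgb)
print(o['time_s'],o['eef_pos'].round(4),o['q'].round(3))
P=W.reshape(-1,3); P=P[~np.isnan(P[:,0])]
def rect(s): 
    Q=P[s]; r=cv2.minAreaRect((Q[:,:2]*1000).astype(np.float32)); print(len(Q),np.round(r[0],1),np.round(r[1],1),round(r[2],1),Q[:,2].max().round(4))
h=np.hypot(P[:,0]-.504,P[:,1]-.282)
rect((h<.028)&(P[:,2]>.141)&(P[:,2]<.155))
rect((h<.028)&(P[:,2]>.09)&(P[:,2]<.155))
for s in (1,-1):
    c=np.array([.504,.282])+s*.062*np.array([-np.sin(.155),np.cos(.155)])
    k=np.hypot(*(P[:,:2]-c).T)<.024; rect(k&(P[:,2]>.085)&(P[:,2]<.16))
E
python3 plan.py 0.504 0.2825 0.13 182.4 5 0.5
```

```text
3.825 [0.5033 0.282  0.2404] [ 0.305  0.159  1.566  0.     1.416 -1.309]
1241 [503.5 281.9] [31.6 25.9] 3.1 0.1485
1555 [503.4 281.9] [31.6 26. ] 3.0 0.1485
815 [494.  342.8] [21.5 21.2] 47.0 0.14
1022 [512.5 221.8] [30.1 27.8] 39.6 0.1383
{"jaw": 0.5, "offset": [-0.0, 0.0, 22.0], "rot": [-0.0, 0.0, -0.0]},
{"jaw": 0.5, "offset": [-0.0, 1.0, 22.0], "rot": [-0.0, 0.0, -0.0]},
{"jaw": 0.5, "offset": [-0.0, 0.0, 22.0], "rot": [-0.0, 0.0, -0.0]},
{"jaw": 0.5, "offset": [-0.0, 0.0, 22.0], "rot": [-0.0, 0.0, -0.0]},
{"jaw": 0.5, "offset": [-0.0, 1.0, 22.0], "rot": [-0.0, 0.0, -0.1]},

from [0.5037 0.2809 0.2401] -177.7 end [0.5036 0.2828 0.1301] d 0.1
```

View pics/w2.png

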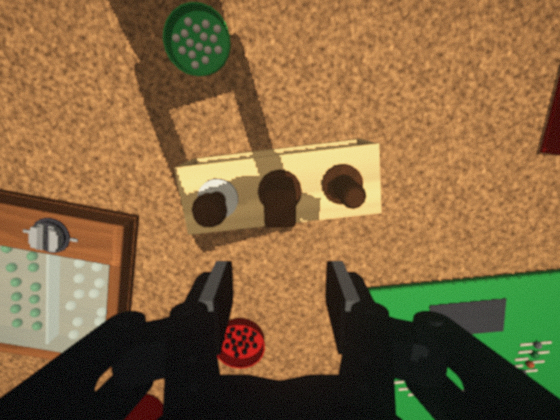

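{"op": "apply_moves", "data": {"moves": [{"jaw": 0.5,"offset": [0,0,30],"rot": [0,0,-0.5]},{"jaw": 0.5,"offset": [0,0,40],"rot": [0,0,0]},{"jaw": 0.5,"offset": [0,0,40],"rot": [0,0,0]},{"jaw": 0.5,"offset": [0,0,26],"rot": [0,0,0]},{"jaw": 0.5,"offset": [0,0,10],"rot": [0,0,0]}]}}

```text
time_s: 4.5
eef_pos: [0.503, 0.2793, 0.092]
eef_rot: [-0.002, -0.024, 1.0, -0.001]
wrist_force: [0.1, -0.7, 0.1]
opening: 0.503
grasp_force: 0.0
```

{"op": "apply_moves", "data": {"moves": [{"jaw": 0.5,"offset": [0,0,0],"rot": [0,0,0]},{"jaw": 0,"offset": [0,0,0],"rot": [0,0,0]},{"jaw": 0,"offset": [0,0,0],"rot": [0,0,0]},{"jaw": 0,"offset": [0,0,0],"rot": [0,0,0]},{"jaw": 0,"offset": [0,0,0],"rot": [0,0,0]}]}}

```text
time_s: 5.12
eef_pos: [0.505, 0.2814, 0.0954]
eef_rot: [0.001, -0.025, 1.0, 0.0]
wrist_force: [1.3, -1.2, 6.1]
opening: 0.295
grasp_force: 61.3
```

{"op": "apply_moves", "data": {"moves": [{"jaw": 0,"offset": [0,0,-10],"rot": [0,0,0]},{"jaw": 0,"offset": [0,0,-20],"rot": [0,0,0]},{"jaw": 0,"offset": [0,0,-25],"rot": [0,0,0]},{"jaw": 0,"offset": [0,0,-30],"rot": [0,0,0]},{"jaw": 0,"offset": [0,0,-15],"rot": [0,0,0]}]}}

```text
time_s: 5.75
eef_pos: [0.5042, 0.2817, 0.1957]
eef_rot: [0.001, -0.025, 1.0, 0.0]
wrist_force: [0.5, 0.1, -1.2]
opening: 0.298
grasp_force: 60.2
```

```bash
python3 - <<'E'
from h import *
ctrl.camera('scene'); rgb,d=ctrl.camera('scene'); save('s2.png',rgb)
W=cloud('scene',d,T_of('scene'))
for t in ['driver_handle','driver_tip']:
    for r in ctrl.outline_of('scene',t)[:2]: m=r['region']; print(t,r['score'],r['position'],np.nanmedian(W[m],0).round(4),np.nanmin(W[m],0).round(4))
P=np.mean([ctrl.get_obs()['eef_pos'] for _ in range(3)],0); o=ctrl.get_obs(); print(P,o['eef_rot'],o['wrist_force'],o['grasp_force'],o['time_s'],o['q'])
E
python3 plan.py 0.5726 0.025 0.195 169.9 10 0
```

```text
driver_tip 0.73 [340.2, 138.1] [0.5162 0.2768 0.202 ] [ 0.3086  0.2602 -0.0009]
[0.5032768  0.28117666 0.19308054] [-5.67643936e-04 -2.52014595e-02  9.99682227e-01 -9.42124361e-05] [ 0.63923091  0.09259299 -2.26506011] 60.20500302314758 5.95 [ 3.03625308e-01  1.98177892e-01  1.61741109e+00  1.34833900e-04
  1.32714703e+00 -1.31761189e+00]
{"jaw": 0.0, "offset": [-6.0, -26.0, -0.0], "rot": [0.0, 0.0, 1.3]},
{"jaw": 0.0, "offset": [-6.0, -26.0, -0.0], "rot": [0.0, 0.0, 1.3]},
{"jaw": 0.0, "offset": [-7.0, -25.0, -1.0], "rot": [0.0, 0.0, 1.3]},
{"jaw": 0.0, "offset": [-7.0, -26.0, 0.0], "rot": [0.0, 0.0, 1.3]},
{"jaw": 0.0, "offset": [-8.0, -25.0, 0.0], "rot": [0.0, 0.0, 1.3]},

{"jaw": 0.0, "offset": [-9.0, -25.0, -0.0], "rot": [0.0, 0.0, 1.3]},
{"jaw": 0.0, "offset": [-9.0, -25.0, -0.0], "rot": [0.0, 0.0, 1.3]},
{"jaw": 0.0, "offset": [-9.0, -25.0, -1.0], "rot": [0.0, 0.0, 1.3]},
{"jaw": 0.0, "offset": [-11.0, -24.0, 0.0], "rot": [0.0, 0.0, 1.3]},
{"jaw": 0.0, "offset": [-10.0, -25.0, 0.0], "rot": [0.0, 0.0, 1.3]},

from [0.5033 0.2812 0.1931] -177.1 end [0.5722 0.0248 0.1951] d -13.0
```

View pics/s2.png

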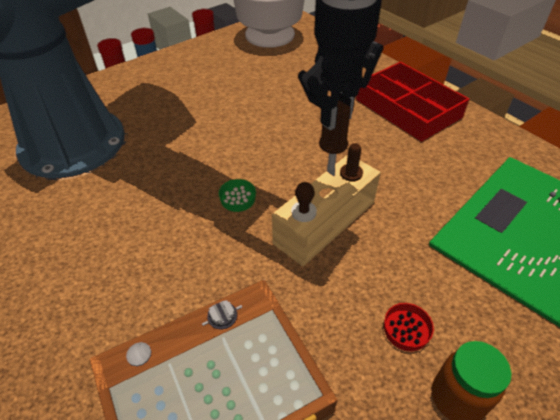

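{"op": "apply_moves", "data": {"moves": [{"jaw": 0,"offset": [0,0,-25],"rot": [0,0,0]},{"jaw": 0,"offset": [0,0,-25],"rot": [0,0,0]},{"jaw": 0,"offset": [-6,-26,0],"rot": [0,0,1.3]},{"jaw": 0,"offset": [-6,-26,0],"rot": [0,0,1.3]},{"jaw": 0,"offset": [-7,-25,0],"rot": [0,0,1.3]}]}}

```text
time_s: 6.58
eef_pos: [0.5241, 0.204, 0.2419]
eef_rot: [-0.002, 0.009, 1.0, -0.0]
wrist_force: [-0.9, 0.1, -1.1]
opening: 0.291
grasp_force: 60.2
```

{"op": "apply_moves", "data": {"moves": [{"jaw": 0,"offset": [-7,-26,0],"rot": [0,0,1.3]},{"jaw": 0,"offset": [-8,-25,0],"rot": [0,0,1.3]},{"jaw": 0,"offset": [-9,-25,0],"rot": [0,0,1.3]},{"jaw": 0,"offset": [-9,-25,0],"rot": [0,0,1.3]},{"jaw": 0,"offset": [-9,-25,0],"rot": [0,0,1.3]}]}}

```text
time_s: 7.2
eef_pos: [0.5582, 0.0756, 0.2419]
eef_rot: [-0.002, 0.066, 0.998, 0.0]
wrist_force: [-0.2, -0.4, -1.5]
opening: 0.291
grasp_force: 60.2
```

{"op": "apply_moves", "data": {"moves": [{"jaw": 0,"offset": [-10,-24,0],"rot": [0,0,1.3]},{"jaw": 0,"offset": [-10,-25,0],"rot": [0,0,1.3]},{"jaw": 0,"offset": [0,0,30],"rot": [0,0,0]},{"jaw": 0,"offset": [0,0,40],"rot": [0,0,0]},{"jaw": 0,"offset": [0,0,15],"rot": [0,0,0]}]}}

```text
time_s: 7.82
eef_pos: [0.569, 0.0253, 0.1547]
eef_rot: [-0.004, 0.088, 0.996, 0.0]
wrist_force: [-0.8, -0.1, -0.6]
opening: 0.29
grasp_force: 60.2
```

```bash
python3 - <<'E'
from h import *
ctrl.camera('top')
O=[]
for c in ('scene','wrist'):
    o=ctrl.get_obs(); O.append(o['eef_pos']); KT=T_of(c,o); rgb,d=ctrl.camera(c); W=cloud(c,d,KT)
    if c=='scene': a=cv2.resize(rgb[230:350,150:300],(500,400),interpolation=2)
    else:
        b=cv2.resize(rgb[120:330,200:360],(300,400),interpolation=2)
    P=W.reshape(-1,3); P=P[~np.isnan(P[:,0])]
    h=np.hypot(P[:,0]-.5726,P[:,1]-.025)
    s=P[(h<.011)&(P[:,2]>.066)&(P[:,2]<.125)]; print(c,len(s),s.mean(0).round(4) if len(s) else '',s[:,2].min() if len(s) else '')
save('c3.png',np.hstack([a,b])); print(np.array(O).round(4),o['eef_rot'].round(4),o['wrist_force'],o['grasp_force'],o['time_s'])
E
python3 plan.py 0.5726 0.025 0.145 169.5 5 0
```

```text
scene 92 [0.5716 0.025  0.0962] 0.0762382679257102
wrist 0  
[[0.5689 0.0254 0.154 ]
 [0.5699 0.0253 0.1561]] [-2.700e-03  8.810e-02  9.961e-01  2.000e-04] [-0.35283977 -0.40710127 -1.30931508] 60.174736976623535 7.925
{"jaw": 0.0, "offset": [-0.3, 0.0, 2.6], "rot": [-0.0, -0.0, 0.1]},
{"jaw": 0.0, "offset": [-0.3, 0.0, 2.7], "rot": [-0.0, -0.0, 0.1]},
{"jaw": 0.0, "offset": [-0.2, 0.0, 2.6], "rot": [-0.0, -0.0, 0.1]},
{"jaw": 0.0, "offset": [-0.3, 0.1, 2.6], "rot": [-0.0, -0.1, 0.0]},
{"jaw": 0.0, "offset": [-0.3, -0.0, 2.6], "rot": [-0.0, -0.0, 0.1]},

from [0.5712 0.0252 0.1581] 169.9 end [0.5726 0.025  0.145 ] d -0.4
```

View pics/c3.png

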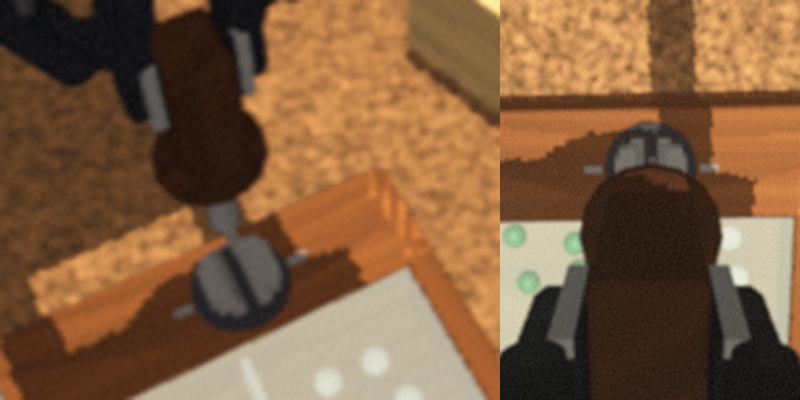

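{"op": "apply_moves", "data": {"moves": [{"jaw": 0,"offset": [-1.5,0,8],"rot": [0,0,0.4]},{"jaw": 0,"offset": [0,0,8],"rot": [0,0,0]},{"jaw": 0,"offset": [0,0,6],"rot": [0,0,0]},{"jaw": 0,"offset": [0,0,3],"rot": [0,0,0]},{"jaw": 0,"offset": [0,0,0],"rot": [0,0,0]}]}}

```text
time_s: 8.6
eef_pos: [0.5731, 0.0248, 0.1337]
eef_rot: [-0.0, 0.092, 0.996, 0.0]
wrist_force: [0.7, -0.1, -1.7]
opening: 0.295
grasp_force: 60.2
```

{"op": "apply_moves", "data": {"moves": [{"jaw": 0,"offset": [0,0,2],"rot": [0,0,0]},{"jaw": 0,"offset": [0,0,1.5],"rot": [0,0,0]},{"jaw": 0,"offset": [0,0,1],"rot": [0,0,0]},{"jaw": 0,"offset": [0,0,0],"rot": [0,0,0]},{"jaw": 0,"offset": [0,0,0],"rot": [0,0,0]}]}}

```text
time_s: 9.22
eef_pos: [0.5733, 0.0247, 0.1294]
eef_rot: [0.0, 0.092, 0.996, 0.0]
wrist_force: [0.6, 0.4, -2.0]
opening: 0.289
grasp_force: 60.2
```

```bash
python3 - <<'E'
from h import *
rgb,_=ctrl.camera('scene'); rgb,_=ctrl.camera('scene');o=ctrl.get_obs(); save('c4.png',cv2.resize(rgb[230:350,150:300],(500,400),interpolation=2))
print(o['eef_pos'],o['wrist_force'],o['torque'],o['q'])
E
```

```text
[0.57328736 0.02474337 0.12942234] [-0.34928089  0.53040213 -1.11908395] [ 0.02548004 -0.01080166 -0.00319193] [-1.63615555e-01  2.59600581e-01  1.67992514e+00 -1.97129666e-05
  1.20202175e+00 -1.55089713e+00]
```

View pics/c4.png

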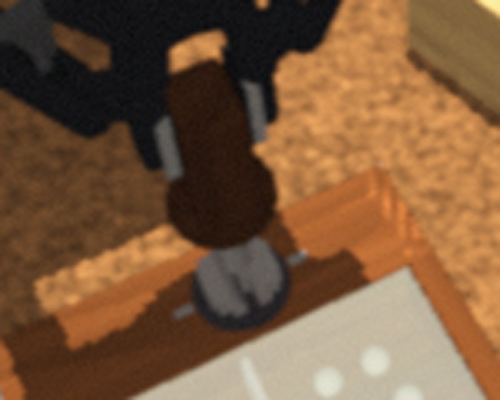

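{"op": "apply_moves", "data": {"moves": [{"jaw": 0,"offset": [0,0,0],"rot": [0,0,6]},{"jaw": 0,"offset": [0,0,0],"rot": [0,0,9]},{"jaw": 0,"offset": [0,0,0],"rot": [0,0,9]},{"jaw": 0,"offset": [0,0,0],"rot": [0,0,9]},{"jaw": 0,"offset": [0,0,0],"rot": [0,0,9]}]}}

```text
time_s: 9.95
eef_pos: [0.5724, 0.0244, 0.1293]
eef_rot: [-0.001, 0.445, 0.896, -0.001]
wrist_force: [-2.3, -1.6, 0.8]
opening: 0.292
grasp_force: 60.5
```

{"op": "apply_moves", "data": {"moves": [{"jaw": 0,"offset": [0,0,0],"rot": [0,0,9]},{"jaw": 0,"offset": [0,0,0],"rot": [0,0,9]},{"jaw": 0,"offset": [0,0,0],"rot": [0,0,9]},{"jaw": 0,"offset": [0,0,0],"rot": [0,0,9]},{"jaw": 0,"offset": [0,0,0],"rot": [0,0,9]}]}}

```text
time_s: 10.58
eef_pos: [0.5718, 0.0252, 0.1292]
eef_rot: [-0.001, 0.754, 0.657, -0.001]
wrist_force: [-4.3, 1.1, 1.8]
opening: 0.294
grasp_force: 60.6
```

```bash
python3 - <<'E'
from h import *
o=ctrl.get_obs(); print(o['eef_pos'],o['wrist_force'],o['torque'],o['q'][5],R.from_quat(np.roll(o['eef_rot'],-1)).as_matrix()[:2,0])
E
```

```text
[0.57180502 0.02518654 0.12923522] [-4.31808314  1.07319313  1.78974215] [0.32898951 1.18917614 0.04448078] -0.027370268157146334 [0.13560707 0.99076267]
```

{"op": "apply_moves", "data": {"moves": [{"jaw": 0,"offset": [0,0,0],"rot": [0,0,6]},{"jaw": 0,"offset": [0,0,0],"rot": [0,0,5]},{"jaw": 0,"offset": [0,0,0],"rot": [0,0,4]},{"jaw": 0,"offset": [0,0,0],"rot": [0,0,2]},{"jaw": 0,"offset": [0,0,0],"rot": [0,0,0]}]}}

```text
time_s: 11.2
eef_pos: [0.5719, 0.0255, 0.1292]
eef_rot: [-0.001, 0.841, 0.541, -0.001]
wrist_force: [-5.7, 3.0, 2.5]
opening: 0.295
grasp_force: 60.8
```

```bash
cat > st.py <<'E'
from h import *
ctrl.camera('top'); o=ctrl.get_obs(); x=R.from_quat(np.roll(o['eef_rot'],-1)).as_matrix()[:,0]; print(o['time_s'],o['eef_pos'].round(4),o['wrist_force'].round(1),o['torque'].round(3),'q6',o['q'][5].round(3),'yaw',np.degrees(np.arctan2(x[1],x[0])).round(1))
E
python3 st.py
```

```text
11.25 [0.5719 0.0255 0.1292] [-5.4  1.8  3.3] [0.674 1.435 0.048] q6 0.264 yaw 65.5
```

{"op": "apply_moves", "data": {"moves": [{"jaw": 0,"offset": [0,0,0],"rot": [0,0,2]},{"jaw": 0,"offset": [0,0,0],"rot": [0,0,1]},{"jaw": 0,"offset": [0,0,0],"rot": [0,0,1]},{"jaw": 0,"offset": [0,0,0],"rot": [0,0,0]},{"jaw": 0,"offset": [0,0,0],"rot": [0,0,0]}]}}

```text
time_s: 11.88
eef_pos: [0.5718, 0.0257, 0.1292]
eef_rot: [-0.001, 0.859, 0.512, -0.001]
wrist_force: [-5.8, 3.0, 4.1]
opening: 0.299
grasp_force: 60.8
```

```bash
python3 st.py
```

```text
11.925 [0.5718 0.0257 0.1292] [-6.4  2.3  3.3] [0.785 1.451 0.204] q6 0.333 yaw 61.5
```

{"op": "apply_moves", "data": {"moves": [{"jaw": 0,"offset": [0,0,0],"rot": [0,0,-5]},{"jaw": 0,"offset": [0,0,0],"rot": [0,0,-5]},{"jaw": 0,"offset": [0,0,-10],"rot": [0,0,0]},{"jaw": 0,"offset": [0,0,-30],"rot": [0,0,0]},{"jaw": 0,"offset": [0,0,-35],"rot": [0,0,0]}]}}

```text
time_s: 12.55
eef_pos: [0.5735, 0.0245, 0.2055]
eef_rot: [0.0, 0.812, 0.583, 0.0]
wrist_force: [0.4, -0.9, -1.1]
opening: 0.294
grasp_force: 60.0
```

```bash
python3 st.py; python3 - <<'E'
from h import *
a,_=ctrl.camera('scene'); b,_=ctrl.camera('wrist')
save('c5.png',np.hstack([cv2.resize(a[180:350,150:310],(420,446),interpolation=2),cv2.resize(b[80:330,190:370],(321,446),interpolation=2)]))
E
python3 plan.py 0.5035 0.2817 0.245 182.9 15 0 110.5
```

```text
12.6 [0.5766 0.0241 0.2117] [ 1.6 -0.5  4.1] [-0.037 -0.151 -0.022] q6 0.161 yaw 71.4
{"jaw": 0.0, "offset": [15.0, -10.0, -3.0], "rot": [0.0, 0.0, -7.4]},
{"jaw": 0.0, "offset": [16.0, -8.0, -2.0], "rot": [0.0, 0.0, -7.4]},
{"jaw": 0.0, "offset": [16.0, -6.0, -3.0], "rot": [0.0, 0.0, -7.4]},
{"jaw": 0.0, "offset": [18.0, -4.0, -2.0], "rot": [0.0, 0.0, -7.4]},
{"jaw": 0.0, "offset": [18.0, -1.0, -3.0], "rot": [0.0, 0.0, -7.4]},

{"jaw": 0.0, "offset": [17.0, 1.0, -2.0], "rot": [0.0, 0.0, -7.4]},
{"jaw": 0.0, "offset": [18.0, 3.0, -3.0], "rot": [0.0, 0.0, -7.4]},
{"jaw": 0.0, "offset": [17.0, 5.0, -2.0], "rot": [0.0, 0.0, -7.4]},
{"jaw": 0.0, "offset": [16.0, 8.0, -3.0], "rot": [0.0, 0.0, -7.4]},
{"jaw": 0.0, "offset": [15.0, 9.0, -3.0], "rot": [0.0, 0.0, -7.4]},

{"jaw": 0.0, "offset": [14.0, 12.0, -2.0], "rot": [0.0, 0.0, -7.4]},
{"jaw": 0.0, "offset": [12.0, 13.0, -3.0], "rot": [0.0, 0.0, -7.4]},
{"jaw": 0.0, "offset": [10.0, 14.0, -2.0], "rot": [0.0, 0.0, -7.4]},
{"jaw": 0.0, "offset": [8.0, 16.0, -3.0], "rot": [0.0, 0.0, -7.4]},
{"jaw": 0.0, "offset": [7.0, 17.0, -2.0], "rot": [0.0, 0.0, -7.4]},

from [0.5755 0.0243 0.2074] 71.4 end [0.5032 0.2818 0.2446] d 110.5
```

View pics/c5.png

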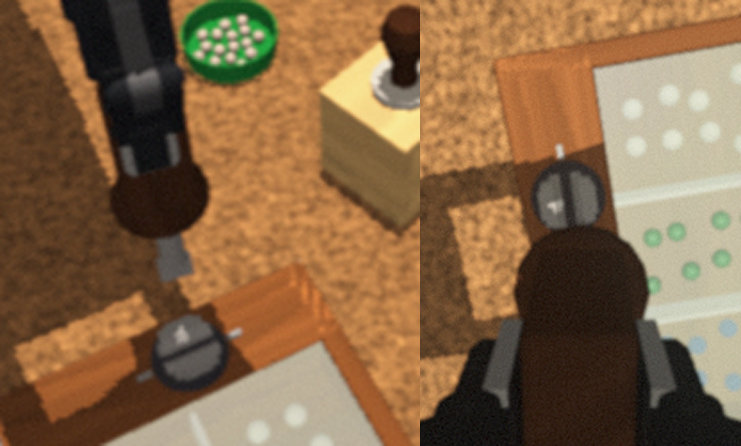

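{"op": "apply_moves", "data": {"moves": [{"jaw": 0,"offset": [15,-10,-10],"rot": [0,0,-7.4]},{"jaw": 0,"offset": [16,-8,-10],"rot": [0,0,-7.4]},{"jaw": 0,"offset": [16,-6,-10],"rot": [0,0,-7.4]},{"jaw": 0,"offset": [18,-4,-10],"rot": [0,0,-7.4]},{"jaw": 0,"offset": [18,-1,0],"rot": [0,0,-7.4]}]}}

```text
time_s: 13.32
eef_pos: [0.5492, 0.1113, 0.244]
eef_rot: [0.0, 0.583, 0.812, 0.0]
wrist_force: [0.3, -0.1, -1.4]
opening: 0.294
grasp_force: 60.2
```

{"op": "apply_moves", "data": {"moves": [{"jaw": 0,"offset": [17,1,0],"rot": [0,0,-7.4]},{"jaw": 0,"offset": [18,3,0],"rot": [0,0,-7.4]},{"jaw": 0,"offset": [17,5,0],"rot": [0,0,-7.4]},{"jaw": 0,"offset": [16,8,0],"rot": [0,0,-7.4]},{"jaw": 0,"offset": [15,9,0],"rot": [0,0,-7.4]}]}}

```text
time_s: 13.95
eef_pos: [0.5243, 0.1963, 0.2429]
eef_rot: [-0.001, 0.295, 0.955, -0.0]
wrist_force: [-0.3, -0.1, -0.2]
opening: 0.296
grasp_force: 60.2
```

{"op": "apply_moves", "data": {"moves": [{"jaw": 0,"offset": [14,12,0],"rot": [0,0,-7.4]},{"jaw": 0,"offset": [12,13,0],"rot": [0,0,-7.4]},{"jaw": 0,"offset": [10,14,0],"rot": [0,0,-7.4]},{"jaw": 0,"offset": [8,16,0],"rot": [0,0,-7.4]},{"jaw": 0,"offset": [7,17,0],"rot": [0,0,-6.9]}]}}

```text
time_s: 14.58
eef_pos: [0.5003, 0.2824, 0.2428]
eef_rot: [-0.001, -0.019, 1.0, -0.0]
wrist_force: [0.9, -0.5, -0.9]
opening: 0.295
grasp_force: 60.2
```

```bash
python3 st.py; python3 - <<'E'
from h import *
T=[]
o=ctrl.get_obs()
for c in ('scene','top'):
    rgb,d=ctrl.camera(c); W=cloud(c,d,T_of(c)); P=W.reshape(-1,3); P=P[~np.isnan(P[:,0])]
    if c=='scene':
        s=P[(np.hypot(P[:,0]-.5035,P[:,1]-.282)<.015)&(P[:,2]>.13)&(P[:,2]<.222)]; print('shank',len(s),s.mean(0).round(4),s[:,2].min()); T.append(cv2.resize(rgb[110:260,240:400],(480,450),interpolation=2))
save('c6.png',T[0])
E
python3 plan.py 0.5035 0.2817 0.18 182.9 5 0
```

```text
14.625 [0.4994 0.2844 0.2429] [-0.6  0.6 -0.9] [0.106 0.099 0.026] q6 -1.304 yaw -177.5
shank 203 [0.5002 0.2827 0.1884] 0.16310722004486272
{"jaw": 0.0, "offset": [-1.0, -0.0, 13.0], "rot": [-0.0, -0.0, -0.2]},
{"jaw": 0.0, "offset": [-0.0, -0.0, 12.0], "rot": [-0.0, -0.0, -0.2]},
{"jaw": 0.0, "offset": [-1.0, -0.0, 13.0], "rot": [-0.0, -0.0, -0.2]},
{"jaw": 0.0, "offset": [-1.0, -1.0, 12.0], "rot": [-0.0, -0.0, -0.2]},
{"jaw": 0.0, "offset": [-0.0, 0.0, 13.0], "rot": [-0.0, -0.1, -0.2]},

from [0.5003 0.2824 0.2431] -178.1 end [0.5032 0.2814 0.1801] d 1.0
```

View pics/c6.png

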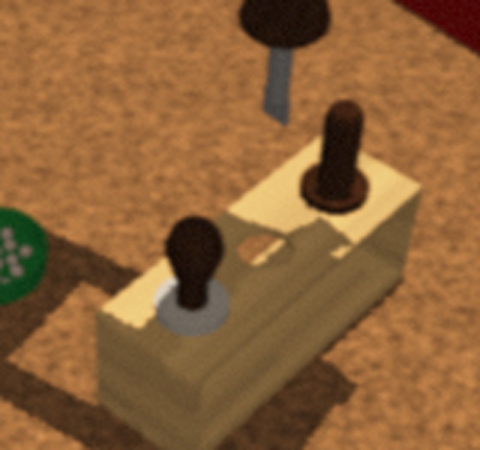

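{"op": "apply_moves", "data": {"moves": [{"jaw": 0,"offset": [-3,-1,10],"rot": [0,0,-0.9]},{"jaw": 0,"offset": [0,0,30],"rot": [0,0,0]},{"jaw": 0,"offset": [0,0,35],"rot": [0,0,0]},{"jaw": 0,"offset": [0,0,10],"rot": [0,0,0]},{"jaw": 0,"offset": [0,0,0],"rot": [0,0,0]}]}}

```text
time_s: 15.35
eef_pos: [0.5038, 0.2806, 0.1588]
eef_rot: [-0.001, -0.025, 1.0, -0.0]
wrist_force: [0.5, 0.2, -0.9]
opening: 0.292
grasp_force: 60.2
```

```bash
python3 st.py;python3 st.py
```

```text
15.4 [0.5046 0.281  0.16  ] [ 0.4  0.1 -1.4] [ 0.023 -0.011  0.028] q6 -1.317 yaw -177.2
15.45 [0.505  0.2813 0.1607] [ 0.8 -0.4 -0.8] [ 0.004 -0.027  0.004] q6 -1.317 yaw -177.2
```

Well centred; lower in.

{"op": "apply_moves", "data": {"moves": [{"jaw": 0,"offset": [0,0,15],"rot": [0,0,0]},{"jaw": 0,"offset": [0,0,25],"rot": [0,0,0]},{"jaw": 0,"offset": [0,0,15],"rot": [0,0,0]},{"jaw": 0,"offset": [0,0,5],"rot": [0,0,0]},{"jaw": 0,"offset": [0,0,2],"rot": [0,0,0]}]}}

```text
time_s: 16.08
eef_pos: [0.5042, 0.2814, 0.0975]
eef_rot: [0.0, -0.025, 1.0, 0.0]
wrist_force: [0.1, -0.3, -1.2]
opening: 0.295
grasp_force: 60.2
```

```bash
python3 st.py;python3 st.py
```

```text
16.125 [0.5042 0.2814 0.0976] [ 0.6  0.2 -0.8] [0.003 0.027 0.023] q6 -1.318 yaw -177.1
16.175 [0.5044 0.2815 0.0979] [-0.7  0.  -0.4] [ 0.005 -0.002 -0.032] q6 -1.318 yaw -177.1
```

{"op": "apply_moves", "data": {"moves": [{"jaw": 0,"offset": [0,0,1],"rot": [0,0,0]},{"jaw": 0,"offset": [0,0,1],"rot": [0,0,0]},{"jaw": 0,"offset": [0,0,0.5],"rot": [0,0,0]},{"jaw": 0,"offset": [0,0,0],"rot": [0,0,0]},{"jaw": 0,"offset": [0,0,0],"rot": [0,0,0]}]}}

```text
time_s: 16.8
eef_pos: [0.5042, 0.2814, 0.0954]
eef_rot: [0.0, -0.025, 1.0, 0.0]
wrist_force: [-1.2, -0.3, 4.1]
opening: 0.29
grasp_force: 61.0
```

```bash
python3 st.py;python3 st.py
```

```text
16.85 [0.5042 0.2814 0.0954] [-1.9  0.4  4.9] [-0.126  0.275 -0.024] q6 -1.318 yaw -177.1
16.9 [0.5042 0.2814 0.0955] [-2.2 -0.8  4.5] [-0.134  0.318  0.009] q6 -1.318 yaw -177.1
```

Resting on the rack; open to half and withdraw.

{"op": "apply_moves", "data": {"moves": [{"jaw": 0.4,"offset": [0,0,0],"rot": [0,0,0]},{"jaw": 0.5,"offset": [0,0,0],"rot": [0,0,0]},{"jaw": 0.5,"offset": [0,0,0],"rot": [0,0,0]},{"jaw": 0.5,"offset": [0,0,-8],"rot": [0,0,0]},{"jaw": 0.5,"offset": [0,0,-20],"rot": [0,0,0]}]}}

```text
time_s: 17.52
eef_pos: [0.5031, 0.281, 0.1226]
eef_rot: [-0.001, -0.025, 1.0, -0.0]
wrist_force: [0.5, 0.8, 0.5]
opening: 0.495
grasp_force: 0.0
```

{"op": "apply_moves", "data": {"moves": [{"jaw": 0.5,"offset": [0,0,-40],"rot": [0,0,0]},{"jaw": 0.5,"offset": [0,0,-40],"rot": [0,0,0]},{"jaw": 0.5,"offset": [0,0,-40],"rot": [0,0,0]},{"jaw": 0.5,"offset": [0,0,0],"rot": [0,0,0]},{"jaw": 0.5,"offset": [0,0,0],"rot": [0,0,0]}]}}

```text
time_s: 18.15
eef_pos: [0.5036, 0.2812, 0.2427]
eef_rot: [-0.0, -0.025, 1.0, -0.0]
wrist_force: [-0.8, 0.3, 0.6]
opening: 0.494
grasp_force: 0.0
```

```bash
python3 st.py; python3 - <<'E'
from h import *
rgb,d=ctrl.camera('scene'); W=cloud('scene',d,T_of('scene'))
P=W.reshape(-1,3); P=P[~np.isnan(P[:,0])]
s=P[(np.hypot(P[:,0]-.504,P[:,1]-.282)<.028)&(P[:,2]>.138)&(P[:,2]<.153)]
r=cv2.minAreaRect((s[:,:2]*1000).astype(np.float32)); print(len(s),r,np.median(s[:,2]))
save('c7.png',cv2.resize(rgb[100:350,150:400],(600,600),interpolation=2))
E
```

```text
18.2 [0.5032 0.2811 0.2419] [ 0.7  0.  -0.9] [ 0.022 -0.006 -0.001] q6 -1.318 yaw -177.1
305 ((503.096435546875, 280.77203369140625), (32.077266693115234, 27.201271057128906), 4.6439337730407715) 0.14596092983639086
```

View pics/c7.png

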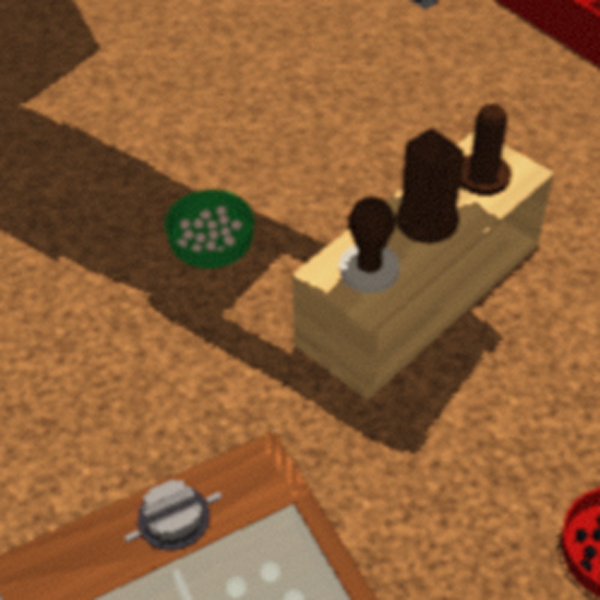

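The driver stands upright in the middle hole at about pixel (430,190). The slot at (173,512) lines up with the two marks.

```bash
python3 -c "
from bench import ctrl; print(ctrl.hand_in())"
```

```text
the job is handed in; nothing more can be done
None
```

I turned the lock clockwise to its stop, with the slot in line with the marks, put the screwdriver back upright in its original middle hole, and handed the job in at about 18 s.

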